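Tip the prism-frame bolts into the walled well

TASK

Lift the tin lamp-cap cup by its wooden lug, carry it over the green walled well, and angle it steeply so that its spout is down inside the walls while both bronze bolts are still in the cup; then tip both bolts out over the spout into the well. Stand the empty cup upright on the iron plate again and leave the red glass screen and the mallet where they lie.

Things in the scene. Friction and masses are not known exactly. Their poses are not given: they have to be found in the camera images.
- cup_grip (a point): Centre of the tin cup's wooden lug, the place to grip: a block 30 mm (x) by 14 mm (y, the way to pinch it) by 34 mm tall (z), free all round but for a thin strap at its +x side. Cup axes: x from lug towards spout, z up the cup's axis. 50 mm above the plate when the cup stands; the cup's axis is 84 mm along +x.
- cup_spout (a point): Tip of the flat pouring spout, a tin tongue 30 mm wide that carries the wall on past the rim, opposite the lug: 147.5 mm along x from the lug's centre and 1 mm above it in the cup's frame (63.5 mm from the cup's axis, 51 mm above its foot). Axes as cup_grip.
- cup_floor (a point): Centre of the cup's inside floor, 4 mm above its foot; axes as cup_grip. The cup is an open cone of 3 mm tin: outer radius 30 mm at the flat foot, 56 mm at the rim, 38 mm high, about 180 g. Its wall leans out 34 degrees, so bolts stay in at 55 degrees of tilt and slide out at about 80 to 110.
- bolt_a: Hexagonal bronze bolt, head 18 mm across flats and 8 mm thick, shank 12 mm across, 28 mm long in all, 40 g. Origin half-way along its length on its axis, z from head to shank end. Starts standing head down in the cup.
- bolt_b: The second bronze bolt, the same as bolt_a.
- well: Green cast well fixed to the plate, a square with raised walls: 120 mm by 120 mm outside, 104 mm by 104 mm inside, walls 8 mm thick with their top 48 mm above the plate; black floor 10 mm above the plate. Origin at the centre of its underside, on the plate; x and y along its sides. Four low feet reach 82 mm from its centre along x, under 13 mm high.
- glass: Red glass sector screen lying flat, loose, about 100 mm by 100 mm, 6 mm thick with a 10 mm high brass edge. Origin near its middle. Leave alone.
- mallet: Wooden mallet lying on the plate, loose, 260 mm long, head 60 mm across and 100 mm wide at +x, handle along x. Origin under the handle's middle. Leave alone.
- clamp: Steel bench clamp fixed to the plate, gripping a thick brass prism frame; 170 mm tall, foot 120 mm by 160 mm. Origin at the centre of its underside. An obstacle.

How it is judged:
On the way, in this order (a step that is already met when the one before it is completed fails the run):
1. the cup is tilted steeply (over 40 degrees), its spout's tip is inside the well's walls and below their top, and both bolts are still in the cup (angle between cup_grip's own z axis and vertical above 0.7 rad and x of cup_spout in the frame of well between -0.052 and 0.052 m and y of cup_spout in the frame of well between -0.052 and 0.052 m and height (world z) of cup_spout below 0.047 m and z of each of bolt_a, bolt_b in the frame of cup_floor above 0 m and distance between each of bolt_a, bolt_b and cup_floor below 0.055 m), for 0.1 s.
2. both bolts lie in the well (x of bolt_a in the frame of well between -0.052 and 0.052 m and y of bolt_a in the frame of well between -0.052 and 0.052 m and height (world z) of each of bolt_a, bolt_b below 0.045 m and x of bolt_b in the frame of well between -0.052 and 0.052 m and y of bolt_b in the frame of well between -0.052 and 0.052 m and distance between each of bolt_a, bolt_b and cup_floor above 0.06 m), for 0.2 s.
At the end, for the whole second after the job is handed in: Both bolts lie at rest inside the well's walls, their middles under 45 mm above the plate; the cup stands upright (within 7 degrees) with its foot flat on the iron plate, anywhere clear of the other things; glass and mallet are within 20 mm of where they began (x of bolt_a in the frame of well between -0.052 and 0.052 m and y of bolt_a in the frame of well between -0.052 and 0.052 m and height (world z) of each of bolt_a, bolt_b below 0.045 m and x of bolt_b in the frame of well between -0.052 and 0.052 m and y of bolt_b in the frame of well between -0.052 and 0.052 m and linear speed of each of bolt_a, bolt_b below 0.03 m/s and angle between cup_grip's own z axis and vertical below 0.12 rad and height (world z) of cup_floor between -0.002 and 0.01 m and distance of each of glass, mallet from where it was at the start of the episode below 0.02 m); the robot touches nothing.
It fails at once if the glass screen is knocked more than 20 mm (distance of glass from where it was at the start of the episode above 0.02 m).
It fails at once if the mallet is knocked more than 20 mm (distance of mallet from where it was at the start of the episode above 0.02 m).
It also fails if it takes over 58 s, if anything falls off the work surface, if the arm or the gripper's body presses on something with over 40 N, if the wrist force passes 120 N, or if a joint passes its speed limit or range.

ROBOT

A 6-joint arm with a two-finger parallel gripper is mounted at the origin on the work surface. World frame = base frame: x ahead of the robot, y to its left, z up, the work surface at z = 0. Lengths are in m, angles in rad, forces in N, time in s.
With the tool pointing down it reaches from about 0.3 to 0.775 m from the base axis. Payload 14.6 kg.
Tool frame: the origin (TCP) lies on the centre line of the jaws, within the pads' length; the fingertips stand 19 mm ahead of it and the grasp point (between the pads) is the TCP; y points along the fingers, x is the direction in which the jaws open and shut, and the axes are right-handed (so a half turn about y gives the same grasp; the last joint's range is limited). The gripper opens to 94 mm and grips with 3 to 60 N. Pads are 16 mm wide; open, the fingers measure 119 mm over their backs; the gripper's body (75 mm by 177 mm) begins 78 mm behind the grasp point.
Start: joints at [1.103, 0.3, 1.521, -0, 1.321, -0.067], TCP at [0.215, 0.506, 0.184] pointing down, gripper open.
Joint ranges: [-3.03, 3.03], [-0.79, 2.21], [0.23, 2.52], [-1.04, 4.18], [0, 3.07], [-2.55, 2.55]. Speed limits (rad/s): [2.22, 2.22, 2.57, 3.14, 3.14, 3.14].

INTERFACE

Orientations are given as [roll, pitch, yaw] about the fixed x, y, z axes, in that order (R = Rz(yaw) Ry(pitch) Rx(roll)).
In Python, from station import ctrl, optics gives the robot as it stands.
- The arm moves only by the tool jog_arm, never from a script. Its argument "targets" is a list of rows, each a list of 3 entries, a list of its own where there are three numbers: the finger opening in cm, from 0 to 9.4, then the shift along the tool's x, y, z in cm, then the turn about the tool's y in rad. A call has 1 to 10 rows; each row is the pose to reach, as a shift and turn from the pose commanded when the call began, along the tool's axes at that moment; what a row does not reach only later rows make up. A row lasts 1/10 s, in which the tool goes at most 50 mm and 8.59 degrees, less where a joint would pass 70% of its speed; a pose out of reach is approached as far as the arm can. A call with a gripper value outside its range is refused whole. The fingers move at their own pace and stop on an object; "grip_force" is the grip in N (left out, the last holds). Time passes only in rows, so rows that repeat a pose let the fingers close. It gives the time, the measured TCP pose, the force and the opening at its end, in the units of the state.
- ctrl.get_obs(): the state, without advancing time (a new reading comes with each control period).
- optics.camera(name): name is "side" or "top"; returns a dict with "img" (400x640x3 uint8, red, green, blue), "range_z" (400x640 float32, m along the optical axis (not along the pixel's ray), 0 where there is no reading), "camera_matrix" (3x3 intrinsics, pixels), "world_to_cam" (4x4, takes a point from world to camera coordinates). Camera axes: x right, y up, looking along -z (the intrinsics and any distortion apply to the point x, -y, -z); pixel columns grow to the right and rows downward; lengths in m; the calibration is good to about 2 mm. A picture is of the moment at which its call begins.
- ctrl.hand_in(): hands the job in, once; it reports no verdict.
The state is a dict: "time_s": time; "qpos": joint angles; "joint_vel": joint speeds; "tau": joint torques, N m; "ee_pos": TCP position; "eef_rot": TCP orientation; "force": force on the tool from outside, world axes, zero at the start; "moment": the same for the moment, N m; "grip_width": finger opening in m.
Only numpy, scipy, OpenCV 4.12 (cv2) and the standard library are available. Lean on these libraries where they do the work, as an engineer would, in place of code of your own. Each camera call takes 0.05 s, during which the arm holds its last target. There are 200 camera calls.

## Working session

There is one attempt and no reset: what is moved stays moved. The work goes in short steps, Python scripts to look and compute and a tool call to move; the robot and the scene stay as the last step left them, time stands still between calls to the robot, and variables do not carry over. Pictures are saved under pics/ and viewed, about 8 in all and at most 12, crops included, and the job is handed in when it is done.

Besides the shell and the picture viewer there is one more tool, called after "Emit:" in YAML: its name, and indented under it one key for each argument. jog_arm: Moves the arm, as the interface text tells. Its arguments: {"type":"object","properties":{"targets":{"type":"array","items":{"type":"array"}},"grip_force":{"type":"number"}},"required":["targets"]}

```bash
ls; mkdir -p pics
python3 - <<'E'
from station import ctrl, optics
import numpy as np,cv2
print(ctrl.get_obs())
for n in("top","side"):
    c=optics.camera(n); cv2.imwrite(f"pics/{n}0.png",c["img"][:,:,::-1]); np.savez(f"pics/{n}0.npz",**c)
    print(n,c["camera_matrix"],c["world_to_cam"],(c["range_z"]>0).mean())
E
```

```text
pics
{'time_s': 0.0, 'qpos': array([ 1.10343531e+00,  3.00448841e-01,  1.52158365e+00,  1.83389374e-05,
        1.32072703e+00, -6.66078975e-02]), 'joint_vel': array([-0.00056858,  0.00084366, -0.00029171,  0.00021882, -0.00089117,
        0.00109565]), 'tau': array([ 1.18653523e-03, -5.31797898e+01, -3.52743816e+01,  7.08540785e-02,
        2.43704132e-02, -1.60644604e-04]), 'ee_pos': array([0.21443013, 0.50615707, 0.18389748]), 'eef_rot': array([-1.57070094e+00,  1.16309297e-03,  1.17003871e+00]), 'force': array([-0.72589008,  0.37610352, -0.48051613]), 'moment': array([-0.01745583,  0.03051378,  0.0261924 ]), 'grip_width': 0.09398265925457681}
top [[454.98728509   0.         320.50630459]
 [  0.         454.98728509 201.52257794]
 [  0.           0.           1.        ]] [[-0.10227074 -0.99475281  0.00274732  0.02679873]
 [ 0.97326521 -0.09948984  0.20701836 -0.55738454]
 [-0.20565876  0.0238458   0.9783332  -0.9885933 ]
 [ 0.          0.          0.          1.        ]] 0.9959609375
side [[390.49310628   0.         317.5424434 ]
 [  0.         390.49310628 203.44770913]
 [  0.           0.           1.        ]] [[-0.99326592 -0.11568487  0.0063102   0.54422044]
 [ 0.08654753 -0.70468078  0.70422619 -0.08143008]
 [-0.07702163  0.70003001  0.70994764 -0.96352199]
 [ 0.          0.          0.          1.        ]] 0.9958359375
```

View pics/top0.png

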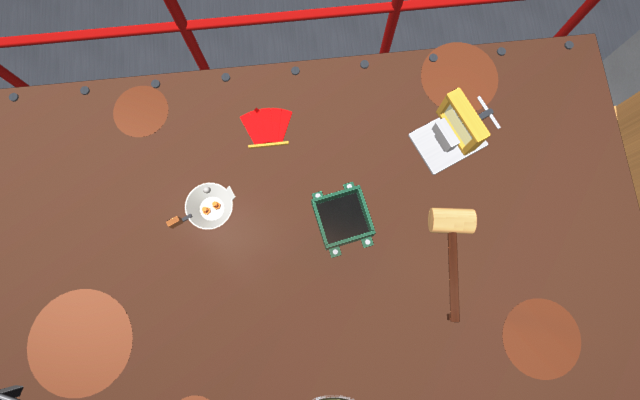

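View pics/side0.png

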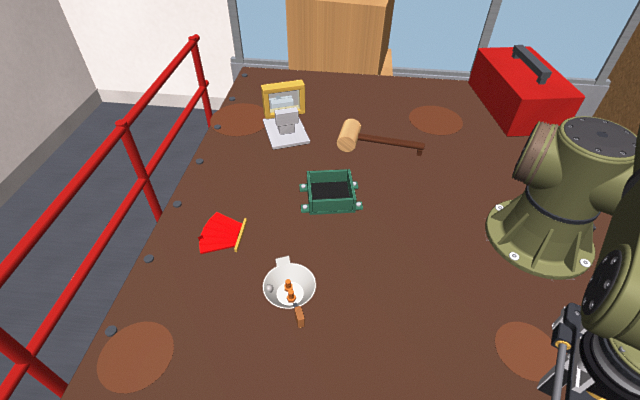

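The top view shows the lug at about (174,222), the spout at (231,193), the bolts at (207,211) and (217,206), the well centred at (343,216), the glass at (266,127), the mallet at (452,260) and the clamp at (450,140). The side view agrees. Next I'll measure the cup and the well.

```bash
cat > h.py <<'E'
import numpy as np,cv2
def cloud(c):
    K=c["camera_matrix"];z=c["range_z"];v,u=np.mgrid[:z.shape[0],:z.shape[1]]
    P=np.stack([(u-K[0,2])/K[0,0]*z,-(v-K[1,2])/K[1,1]*z,-z],-1)
    T=c["world_to_cam"];return (P-T[:3,3])@T[:3,:3]
def hsv(c): return cv2.cvtColor(c["img"],cv2.COLOR_RGB2HSV).astype(int)
E
python3 - <<'E'
from h import *
for n in("top","side"):
    c=dict(np.load(f"pics/{n}0.npz"));P=cloud(c);H=hsv(c);h,s,v=H[...,0],H[...,1],H[...,2];z=P[...,2]
    print(n,"table",np.median(z[300:330,200:400]) if n=="top" else np.median(z[250:300,350:450]))
    u=np.arange(640)[None];r=np.arange(400)[:,None]
    box=(u>150)&(u<250)&(r>170)&(r<245) if n=="top" else (u>240)&(u<330)&(r>245)&(r<335)
    m=box&(z>.056)&(z<.08)&(s>60)
    print("lug top",m.sum(),np.median(P[m],0),P[m].min(0),P[m].max(0))
    m=box&(s<60)&(z>.025)
    p=P[m]; zz=p[:,2]; rim=p[(zz>.034)&(zz<.0415)][:,:2]
    A=np.c_[2*rim,np.ones(len(rim))];q=np.linalg.lstsq(A,(rim**2).sum(1),rcond=None)[0]
    print("rim",len(rim),q[:2],np.sqrt(q[2]+q[0]**2+q[1]**2))
    sp=p[zz>.045];print("spout",len(sp),sp.mean(0),sp.max(0),sp.min(0))
    m=box&(z>.004)&(h<18)&(s>140)&(z<.056)
    print("bolts",np.round(P[m].mean(0),3))
    g=(h>65)&(h<95)&(s>80)&(z>.042)&(z<.056)
    R=cv2.minAreaRect((P[g][:,:2]*1000).astype(np.float32));print("well",g.sum(),R)
    g=(h<4)&(s>230)&(v>200)&(z<.04)&(z>-.02)&((u>220)&(u<300)&(r>90)&(r<160) if n=="top" else (u>190)&(u<250)&(r>205)&(r<260))
    print("glass",P[g].mean(0),P[g].min(0),P[g].max(0))
E
```

```text
top table -0.00011709726942126799
lug top 93 [0.5445241  0.30742048 0.06574685] [0.53497412 0.29322645 0.05679852] [0.55558677 0.32244783 0.07017908]
rim 321 [0.57821046 0.23223572] 0.0531338221685239
spout 48 [0.54322185 0.13355721 0.28632547] [0.61811612 0.18200335 1.08248886] [ 0.34191083 -0.0052222   0.04525082]
bolts [0.576 0.227 0.02 ]
well 528 ((521.1839599609375, -77.95523071289062), (119.3070297241211, 119.5560302734375), 10.93673324584961)<stdin>:19: RuntimeWarning: Mean of empty slice.
  ret = um.true_divide(
Traceback (most recent call last):
ValueError: zero-size array to reduction operation minimum which has no identity
```

Emit:
jog_arm:
  targets:
    - [9.4,[-5.4,0,-38.2],0.75]
    - [9.4,[-5.4,0,-38.2],0.75]
    - [9.4,[-5.4,0,-38.2],0.75]
    - [9.4,[-5.4,0,-38.2],0.75]
    - [9.4,[-5.4,0,-38.2],0.75]
    - [9.4,[-5.4,0,-38.2],0.75]
    - [9.4,[-5.4,0,-38.2],0.75]
    - [9.4,[-5.4,0,-38.2],0.75]
    - [9.4,[-5.4,4,-38.2],0.75]
    - [9.4,[-5.4,7,-38.2],0.75]

```text
time_s: 1.1
ee_pos: [0.5457, 0.3065, 0.1123]
eef_rot: [-1.571, 0.001, 0.418]
force: [-0.2, 1.6, 0.3]
grip_width: 0.0938
```

```bash
cat >> h.py <<'E'
from scipy.spatial.transform import Rotation as Ro
def snap(n,name,roi=None,k=1):
    from station import optics
    c=optics.camera(n);im=c["img"][:,:,::-1]
    if roi: a,b,d,e=roi; im=cv2.resize(im[b:e,a:d],None,fx=k,fy=k)
    cv2.imwrite(f"pics/{name}.png",im);return c
def go(p,yaw=None):
    from station import ctrl
    o=ctrl.get_obs();R=Ro.from_euler("xyz",o["eef_rot"]).as_matrix()
    print("t",o["time_s"],"pos",np.round(o["ee_pos"],4),"rpy",np.round(o["eef_rot"],3),"F",np.round(o["force"],1),"w",round(o["grip_width"],4))
    print("shift cm",np.round(R.T@(np.array(p)-o["ee_pos"])*100,2),"turn",None if yaw is None else o["eef_rot"][2]-yaw)
E
python3 - <<'E'
from h import *
go([.545,.3075,.05],.42)
snap("side","s1",(220,180,360,340),4)
E
```

```text
t 1.1 pos [0.5457 0.3065 0.1123] rpy [-1.571e+00  1.000e-03  4.180e-01] F [-0.2  1.6  0.3] w 0.0938
shift cm [-0.01  6.23  0.12] turn -0.0019483656182211484
```

View pics/s1.png

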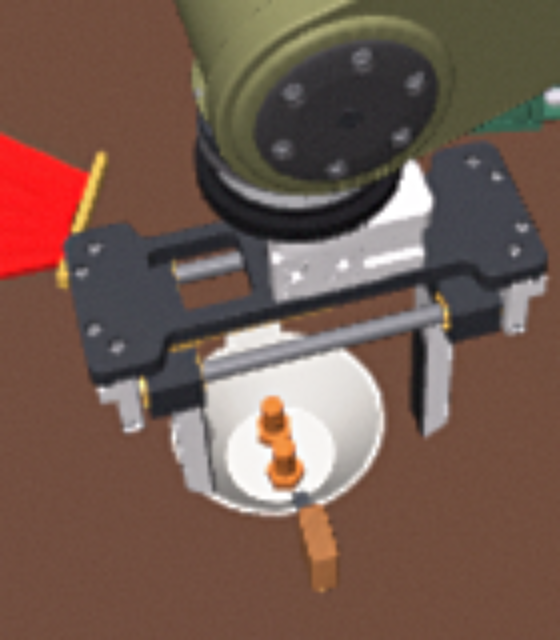

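The fingers straddle the lug (around crop pixel (318,550)), and the gripper is clear of the glass. I'll go down and close.

Emit:
jog_arm:
  targets:
    - [5,[0,3,0.1],0]
    - [5,[0,6.5,0.1],0]
    - [5,[0,6.5,0.1],0]
    - [0,[0,6.5,0.1],0]
    - [0,[0,6.5,0.1],0]
    - [0,[0,6.5,0.1],0]
    - [0,[0,6.5,0.1],0]
    - [0,[0,6.5,0.1],0]
    - [0,[0,6.5,0.1],0]
    - [0,[0,6.5,0.1],0]
  grip_force: 45

```text
time_s: 2.15
ee_pos: [0.5449, 0.3086, 0.0495]
eef_rot: [-1.571, -0.0, 0.42]
force: [-0.3, -0.8, 0.1]
grip_width: 0.0174
```

Emit:
jog_arm:
  targets:
    - [0,[0,0,0],0]
    - [0,[0,0,0],0]
    - [0,[0,-0.5,0],0]
    - [0,[0,-1,0],0]
    - [0,[0,-1.5,0],0]
    - [0,[0,-2,0],0]
    - [0,[0,-3,0],0]
    - [0,[0,-4,0],0]
    - [0,[0,-4,0],0]

```text
time_s: 3.05
ee_pos: [0.5456, 0.3089, 0.0915]
eef_rot: [-1.571, -0.003, 0.42]
force: [0.1, -0.4, 0.6]
grip_width: 0.0006
```

Run:
```python
from h import *
go([.52,-0.05,.2],.19)
snap("side","s2",(220,180,360,340),4)
```

```text
t 3.05 pos [0.5456 0.3089 0.0915] rpy [-1.571 -0.003  0.42 ] F [ 0.1 -0.4  0.6] w 0.0006
shift cm [-16.94 -10.9  -31.73] turn 0.22999002482245673
```

View pics/s2.png

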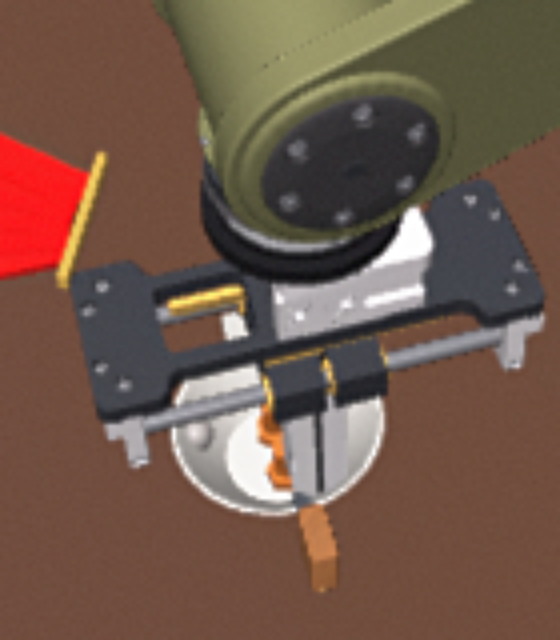

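The grasp missed: the fingers closed on nothing and the cup hasn't moved. I'll measure the lug again in both views.

Run:
```python
from h import *
from station import optics,ctrl
def ray(c,u,v):
    K,T=c["camera_matrix"],c["world_to_cam"];d=T[:3,:3].T@np.array([(u-K[0,2])/K[0,0],-(v-K[1,2])/K[1,1],-1]);return -T[:3,:3].T@T[:3,3],d
def proj(c,p):
    K,T=c["camera_matrix"],c["world_to_cam"];q=T[:3,:3]@p+T[:3,3];return K[0,2]+K[0,0]*q[0]/-q[2],K[1,2]-K[1,1]*q[1]/-q[2]
for n in("top","side"):
    c=dict(np.load(f"pics/{n}0.npz"));P=cloud(c);H=hsv(c);h,s,v=H[...,0],H[...,1],H[...,2]
    u=np.arange(640)[None];r=np.arange(400)[:,None]
    box=(u>155)&(u<195)&(r>205)&(r<235) if n=="top" else (u>285)&(u<312)&(r>302)&(r<335)
    m=(box&(s>150)&(v>60)&(P[...,2]>.02)) 
    print(n,m.sum(),np.argwhere(m).mean(0)[::-1],np.argwhere(m).min(0)[::-1],np.argwhere(m).max(0)[::-1],np.round(P[m].mean(0),4),P[m].min(0).round(4),P[m].max(0).round(4))
    uv=np.argwhere(m).mean(0)[::-1]
    o,d=ray(c,*uv); 
    for z in(.05,.067): print("z",z,o+d*(z-o[2])/d[2])
    t=ctrl.get_obs()["ee_pos"];print("tip proj",proj(c,t+[0,0,-.019]))
    if n=="top":
        for row in range(212,230): print("".join("#" if m[row,k] else "." for k in range(160,196)), H[row,172])
```

```text
<stdin>:12: RuntimeWarning: Mean of empty slice.
  ret = um.true_divide(
Traceback (most recent call last):
ValueError: zero-size array to reduction operation minimum which has no identity
```

```bash
cat >> h.py <<'E'
def ray(c,u,v):
    K,T=c["camera_matrix"],c["world_to_cam"];d=T[:3,:3].T@np.array([(u-K[0,2])/K[0,0],-(v-K[1,2])/K[1,1],-1]);return -T[:3,:3].T@T[:3,3],d
def onz(c,u,v,z):
    o,d=ray(c,u,v);return (o+d*(z-o[2])/d[2]).round(4)
def proj(c,p):
    K,T=c["camera_matrix"],c["world_to_cam"];q=T[:3,:3]@p+T[:3,3];return round(K[0,2]+K[0,0]*q[0]/-q[2],1),round(K[1,2]-K[1,1]*q[1]/-q[2],1)
E
python3 - <<'E'
from h import *
t=np.array([0.5456,0.3089,0.0915])
for n,b in(("top",(158,196,208,234)),("side",(286,312,298,332))):
    c=dict(np.load(f"pics/{n}0.npz"));Z=cloud(c)[...,2]
    print(n,"tip",proj(c,t-[0,0,.019]),"lug by depth",proj(c,np.array([.545,.3075,.067])))
    A=c["img"].astype(int)
    for r in range(b[2],b[3],2): print(r," ".join(f"{int(Z[r,k]*1000):3d}{'L' if A[r,k,0]>130 and A[r,k,2]<90 else ' '}" for k in range(b[0],b[1],2)))
c=dict(np.load("pics/top0.npz"));print(onz(c,174,222,.067));c=dict(np.load("pics/side0.npz"));print(onz(c,299.5,316,.067))
cv2.imwrite("pics/l.png",cv2.resize(np.load("pics/top0.npz")["img"][170:250,150:250,::-1],None,fx=6,fy=6,interpolation=cv2.INTER_NEAREST))
E
```

```text
top tip (np.float64(171.0), np.float64(220.3)) lug by depth (np.float64(172.4), np.float64(220.9))
208  -2    0    0    0   -4    2    0    2    0    0   -3    0    0    1   38   32   26   19   14 
210   0   -3   -2    0   -1    0    2    1    1    0    0    2   -1    1   39   31   30   21   17 
212   0    0   -2    0    0    1    0    0    0   -2    0    0    5    1   39   30   29   24   18 
214   2    0    0    0   -1    1    0   -1    1    2    2    0   -1    0   38   38   39   24   21 
216   0    0   -2   -2    1    0   -2    2   -4   65    0L  -1    2   -6   38   39   37   34   24 
218   1   -2    0    0   -6   -1   -1   69   66   67   64L  48   38   42   42   41   33   32   26 
220  -2    1   -3   -1   -2L  63   67   69   69   65   63   56   38   41    1   -2   39   33   26 
222   1    0    0    0   66   66   69   68   65   61L  53   49   42    0    2   -3   -2   37   34 
224   1    0    0    0    0   66   67   69L  59   45   40   37L  -1   -1    0   -3    0   -1   36 
226   1    2   -1    2    0   62L  56   51   43   39L  -1    0    0   -2    1   -1   -1    0   -1 
228  -2    
[... 905 characters left out ...]
64L  64L  63L   0    0    1    0 
314   1    1   -2   -1   -2   64L  66L  68L  67L   0    0    0    0 
316   0   -1    0    1   -2   63   68L  65L  67L   0   -1   -2   -1 
318  -1    1    0    0    1   53   66L  65L  65L  63L  -1   -1   -2 
320   0   -1    0   -1    0   44   63L  62L  60L  59   -2    0    2 
322   0   -1    0   -1    0    0   57L  55L  55L  49    0   -1    0 
324   0    0   -1    0    0    0   48L  50L  45L  42   -1   -2   -2 
326   0   -2   -1   -1    0    0   39L  39L  36L   0    0   -1    0 
328   0   -1    0   -2    0    0    0    0    0    1    0    1   -2 
330  -3    0    0    0    0   -2    0    0    0    1    0   -3    0 
[0.542  0.3039 0.067 ]
[0.5454 0.3189 0.067 ]
```

View pics/l.png

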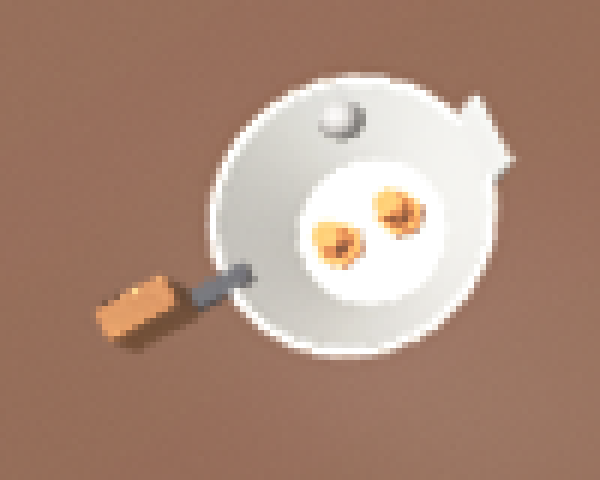

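Run:
```python
from h import *
go([.545,.3075,.05],.42)
for n in("side","top"):
    c=snap(n,n+"3");P=cloud(c)
    if n=="side":
        m=np.linalg.norm(P[...,:2]-[.545,.3075],axis=-1)<.045
        for lo in np.arange(.02,.15,.01):
            q=P[m&(P[...,2]>lo)&(P[...,2]<lo+.01)]
            if len(q): print(round(lo,3),len(q),q.min(0).round(3),q.max(0).round(3),np.median(q,0).round(3))
        im=c["img"][285:335,270:330,::-1];cv2.imwrite("pics/s3c.png",cv2.resize(im,None,fx=10,fy=10,interpolation=cv2.INTER_NEAREST))
```

```text
t 3.1 pos [0.5452 0.3087 0.0905] rpy [-1.571 -0.002  0.42 ] F [-0.3 -0.4 -0.4] w 0.0004
shift cm [-0.08  4.05 -0.1 ] turn -4.59924855977234e-05
0.02 7 [0.547 0.265 0.02 ] [0.575 0.276 0.028] [0.568 0.274 0.024]
0.03 60 [0.537 0.263 0.031] [0.584 0.326 0.04 ] [0.558 0.281 0.037]
0.04 26 [0.537 0.28  0.04 ] [0.565 0.327 0.05 ] [0.544 0.324 0.044]
0.05 26 [0.537 0.302 0.05 ] [0.559 0.326 0.06 ] [0.546 0.324 0.055]
0.06 111 [0.537 0.297 0.06 ] [0.559 0.326 0.069] [0.547 0.313 0.066]
0.11 22 [0.533 0.312 0.111] [0.552 0.322 0.12 ] [0.544 0.317 0.117]
0.12 46 [0.533 0.308 0.12 ] [0.561 0.323 0.13 ] [0.545 0.317 0.125]
0.13 50 [0.533 0.31  0.13 ] [0.56  0.324 0.139] [0.545 0.317 0.135]
0.14 51 [0.533 0.307 0.14 ] [0.562 0.324 0.15 ] [0.545 0.317 0.145]
```

View pics/s3c.png

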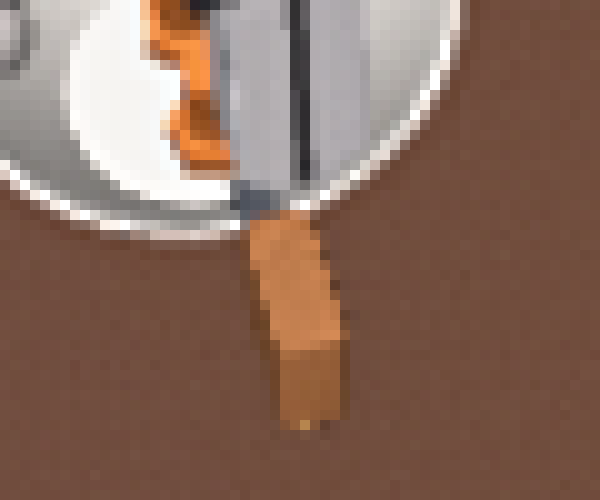

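The cloud shows the fingertips at z≈0.112 with the TCP reported at 0.0905. So the tips sit about 40 mm higher than the interface text says, and the grasp closed above the lug. I'll trust the camera, open the fingers and go lower in two checked stages.

Emit:
jog_arm:
  targets:
    - [5,[0,0,0],0]
    - [5,[0,0,0],0]
    - [5,[0,0,0],0]
    - [5,[0,0,0],0]
    - [5,[0,0,0],0]
    - [5,[0,0,0],0]
    - [5,[0,2,0],0]
    - [5,[0,4,0],0]
    - [5,[0,5.5,0],0]
    - [5,[0,5.5,0],0]

```text
time_s: 4.2
ee_pos: [0.5438, 0.3081, 0.0323]
eef_rot: [-1.571, 0.003, 0.42]
force: [-0.1, -0.6, -0.5]
grip_width: 0.0497
```

Run:
```python
from h import *
go([.546,.3095,.01],.42)
c=snap("side","s4");P=cloud(c)
m=(np.linalg.norm(P[...,:2]-[.545,.3075],axis=-1)<.06)
for lo in np.arange(.02,.12,.01):
    q=P[m&(P[...,2]>lo)&(P[...,2]<lo+.01)&(P[...,1]>.295)]
    if len(q): print(round(lo,3),len(q),q.min(0).round(3),q.max(0).round(3),np.median(q,0).round(3))
im=c["img"][260:335,260:340,::-1];cv2.imwrite("pics/s4c.png",cv2.resize(im,None,fx=7,fy=7,interpolation=cv2.INTER_NEAREST))
```

```text
t 4.2 pos [0.5438 0.3081 0.0323] rpy [-1.571  0.003  0.42 ] F [-0.1 -0.6 -0.5] w 0.0497
shift cm [0.26 2.23 0.04] turn 3.232067790626125e-07
0.03 12 [0.537 0.307 0.035] [0.557 0.326 0.04 ] [0.545 0.323 0.038]
0.04 23 [0.537 0.31  0.04 ] [0.556 0.326 0.05 ] [0.544 0.324 0.045]
0.05 44 [0.512 0.301 0.05 ] [0.573 0.33  0.06 ] [0.546 0.324 0.057]
0.06 150 [0.51  0.296 0.06 ] [0.583 0.332 0.07 ] [0.547 0.312 0.066]
0.07 38 [0.509 0.296 0.07 ] [0.582 0.332 0.08 ] [0.523 0.307 0.074]
0.08 45 [0.509 0.296 0.08 ] [0.581 0.332 0.09 ] [0.524 0.307 0.084]
0.09 47 [0.509 0.295 0.09 ] [0.579 0.333 0.1  ] [0.525 0.306 0.094]
0.1 47 [0.509 0.296 0.1  ] [0.576 0.332 0.11 ] [0.524 0.306 0.105]
0.11 26 [0.509 0.301 0.11 ] [0.576 0.332 0.119] [0.518 0.305 0.113]
```

View pics/s4c.png

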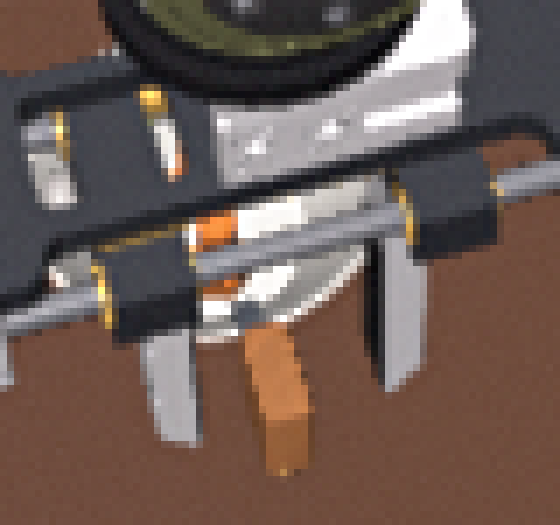

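Tip offset confirmed: the tips are at 0.053 with the TCP at 0.032. The lug is centred between the fingers at crop pixel (285,390). I'll go down another 2.3 cm and grip.

Emit:
jog_arm:
  targets:
    - [5,[0.2,1,0],0]
    - [5,[0.2,2.3,0],0]
    - [5,[0.2,2.3,0],0]
    - [0,[0.2,2.3,0],0]
    - [0,[0.2,2.3,0],0]
    - [0,[0.2,2.3,0],0]
    - [0,[0.2,2.3,0],0]
    - [0,[0.2,2.3,0],0]
    - [0,[0.2,2.3,0],0]
    - [0,[0.2,2.3,0],0]
  grip_force: 50

```text
time_s: 5.25
ee_pos: [0.5468, 0.3094, 0.0116]
eef_rot: [-1.571, -0.0, 0.42]
force: [0.3, -0.3, 2.4]
grip_width: 0.0137
```

Emit:
jog_arm:
  targets:
    - [0,[0,0,0],0]
    - [0,[0,0,0],0]
    - [0,[0,0,0],0]
    - [0,[0,-0.3,0],0]
    - [0,[0,-0.6,0],0]
    - [0,[0,-1,0],0]
    - [0,[0,-2,0],0]
    - [0,[0,-3,0],0]
    - [0,[0,-3,0],0]

```text
time_s: 6.15
ee_pos: [0.5475, 0.3098, 0.0436]
eef_rot: [-1.571, -0.003, 0.42]
force: [-0.3, 0.6, -1.8]
grip_width: 0.014
```

```bash
cat >> h.py <<'E'
def cupfit(c,ctr,R=.13):
    "tin points (white, unsaturated) near ctr; rim plane normal by SVD on the white region"
    P=cloud(c);H=hsv(c);m=(H[...,1]<45)&(H[...,2]>110)&(np.linalg.norm(P-np.array(ctr),axis=-1)<R)&(P[...,2]>.012)
    return m,P[m]
E
python3 - <<'E'
from h import *
go([.5,.16,.19],.19)
c=snap("side","s5");m,p=cupfit(c,[.58,.232,.06],.075)
print(len(p),p.min(0),p.max(0))
im=c["img"][220:335,230:350,::-1];cv2.imwrite("pics/s5c.png",cv2.resize(im,None,fx=5,fy=5))
E
```

```text
t 6.15 pos [0.5475 0.3098 0.0436] rpy [-1.571 -0.003  0.42 ] F [-0.3  0.6 -1.8] w 0.014
shift cm [-10.4  -14.67 -11.74] turn 0.23003704460746216
232 [0.55275498 0.19719271 0.03284375] [0.6339328  0.28907093 0.07062184]
```

View pics/s5c.png

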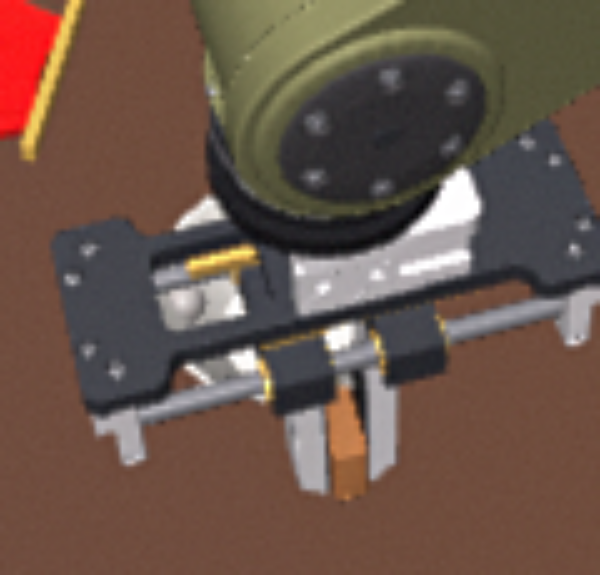

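The lug is gripped (14 mm opening, seen at crop pixel (347,440)) and the cup is off the plate. I'll raise it and carry it to the well.

Emit:
jog_arm:
  targets:
    - [0,[0,-1,0],0]
    - [0,[0,-3,0],0]
    - [0,[0,-5,0],0]
    - [0,[0,-7,0],0]
    - [0,[0,-9,0],0]
    - [0,[0,-11,-0.5],0]
    - [0,[0,-12.8,-1.5],0]
    - [0,[-1,-12.8,-3],0.02]
    - [0,[-2,-12.8,-5],0.05]
    - [0,[-3.5,-12.8,-7],0.08]

```text
time_s: 7.2
ee_pos: [0.5431, 0.2305, 0.1697]
eef_rot: [-1.571, 0.0, 0.339]
force: [0.4, -0.3, -3.1]
grip_width: 0.0132
```

Run:
```python
from h import *
go([.509,-.015,.172],.19)
```

```text
t 7.2 pos [0.5431 0.2305 0.1697] rpy [-1.571  0.     0.339] F [ 0.4 -0.3 -3.1] w 0.0132
shift cm [-11.38  -0.23 -22.02] turn 0.14913979031524421
```

Emit:
jog_arm:
  targets:
    - [0,[-1.2,-0.2,-2.5],0.02]
    - [0,[-2.5,-0.2,-5],0.04]
    - [0,[-3.8,-0.2,-7.5],0.06]
    - [0,[-5.1,-0.2,-10],0.08]
    - [0,[-6.4,-0.2,-12.5],0.1]
    - [0,[-7.7,-0.2,-15],0.12]
    - [0,[-9,-0.2,-17.5],0.14]
    - [0,[-10.2,-0.2,-20],0.15]
    - [0,[-11,-0.2,-21.5],0.15]
    - [0,[-11.3,-0.2,-22],0.15]

```text
time_s: 8.2
ee_pos: [0.5098, -0.0152, 0.1718]
eef_rot: [-1.571, -0.0, 0.188]
force: [0.0, 0.1, -1.5]
grip_width: 0.0134
```

```bash
cat >> h.py <<'E'
def view(name):
    "cloud profile of the white tin along u (cup heading) and its tilt guess"
    from station import ctrl
    o=ctrl.get_obs();y=o["eef_rot"][2];u=np.array([np.sin(y),-np.cos(y)]);L=o["ee_pos"]+[0,0,.0385]
    out=[]
    for n in("side","top"):
        c=snap(n,f"{name}{n}");P=cloud(c);H=hsv(c);d=P-L
        U=d[...,:2]@u;V=d[...,:2]@np.array([-u[1],u[0]])
        m=(H[...,1]<40)&(H[...,2]>90)&(U>-.06)&(U<.17)&(abs(V)<.065)&(d[...,2]<-.025)&(P[...,2]>.012)
        q=np.c_[U[m],V[m],d[m][:,2]];out.append(q)
        print(n,len(q));
        if len(q)>10:
            print("min",q.min(0).round(3),"max",q.max(0).round(3))
            for i in(0,2):
                j=np.argsort(q[:,i]);print(" lowest",i,np.median(q[j[:6]],0).round(3)," highest",np.median(q[j[-6:]],0).round(3))
    return out
E
python3 - <<'E'
from h import *
go([.509,-.015,.172],.19)
view("v1")
a=cv2.imread("pics/v1side.png")[130:300,240:400];b=cv2.imread("pics/v1top.png")[140:310,240:400]
cv2.imwrite("pics/v1.png",cv2.resize(np.hstack([a,b]),None,fx=2.5,fy=2.5))
E
```

```text
t 8.2 pos [ 0.5098 -0.0152  0.1718] rpy [-1.571 -0.     0.188] F [ 0.   0.1 -1.5] w 0.0134
shift cm [-0.07 -0.02  0.04] turn -0.0015909078524854459
side 304
min [ 0.064 -0.042 -0.05 ] max [ 0.127  0.046 -0.025]
 lowest 0 [ 0.067 -0.037 -0.028]  highest [ 0.126  0.001 -0.026]
 lowest 2 [ 0.101  0.016 -0.049]  highest [ 0.099 -0.028 -0.025]
top 605
min [ 0.042 -0.044 -0.184] max [ 0.13   0.04  -0.025]
 lowest 0 [ 0.045 -0.013 -0.029]  highest [ 0.128  0.003 -0.025]
 lowest 2 [ 0.113 -0.03  -0.107]  highest [ 0.115 -0.    -0.025]
```

View pics/v1.png

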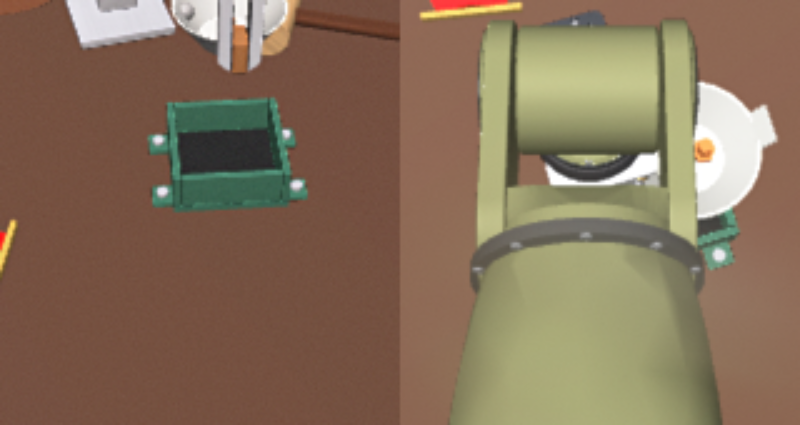

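The cup is held level over the well. Its rim shows in the side crop at (235,15), with the spout heading over the well. Now I'll lower the grip force in steps so it pivots on the pads.

Emit:
jog_arm:
  targets:
    - [0,[0,0,0],0]
    - [0,[0,0,0],0]
    - [0,[0,0,0],0]
  grip_force: 20

```text
time_s: 8.6
ee_pos: [0.5101, -0.0132, 0.1714]
eef_rot: [-1.571, 0.0, 0.191]
force: [-0.4, -0.5, -2.2]
grip_width: 0.0138
```

Run:
```python
from h import *
go([.509,-.015,.172],.19)
view("v2")
```

```text
t 8.6 pos [ 0.5101 -0.0132  0.1714] rpy [-1.571  0.     0.191] F [-0.4 -0.5 -2.2] w 0.0138
shift cm [-0.14 -0.06 -0.15] turn 0.0009190808016455443
side 314
min [ 0.021 -0.063 -0.198] max [ 0.128  0.047 -0.025]
 lowest 0 [ 0.066 -0.036 -0.032]  highest [ 0.127  0.011 -0.028]
 lowest 2 [ 0.091  0.02  -0.05 ]  highest [ 0.101 -0.011 -0.025]
top 619
min [ 0.043 -0.044 -0.197] max [ 0.131  0.038 -0.025]
 lowest 0 [ 0.045 -0.013 -0.028]  highest [ 0.129 -0.001 -0.026]
 lowest 2 [ 0.118 -0.035 -0.172]  highest [ 0.121 -0.007 -0.025]
```

Still level. Lower again.

Emit:
jog_arm:
  targets:
    - [0,[0,0,0],0]
    - [0,[0,0,0],0]
    - [0,[0,0,0],0]
  grip_force: 11

```text
time_s: 9.0
ee_pos: [0.5101, -0.0139, 0.1714]
eef_rot: [-1.571, 0.0, 0.19]
force: [-0.2, 0.7, -1.6]
grip_width: 0.0138
```

Run:
```python
from h import *
go([.509,-.015,.172],.19)
view("v3")
```

```text
t 9.0 pos [ 0.5101 -0.0139  0.1714] rpy [-1.571  0.     0.19 ] F [-0.2  0.7 -1.6] w 0.0138
shift cm [-0.13 -0.06 -0.09] turn 2.8000680407591627e-05
side 479
min [ 0.03  -0.052 -0.07 ] max [ 0.141  0.058 -0.025]
 lowest 0 [ 0.032  0.023 -0.029]  highest [ 0.139 -0.009 -0.035]
 lowest 2 [ 0.097  0.018 -0.068]  highest [ 0.049 -0.004 -0.026]
top 883
min [ 0.045 -0.055 -0.198] max [ 0.144  0.045 -0.028]
 lowest 0 [ 0.047 -0.009 -0.059]  highest [ 0.143 -0.001 -0.033]
 lowest 2 [ 0.108 -0.034 -0.172]  highest [ 0.141  0.001 -0.03 ]
```

Emit:
jog_arm:
  targets:
    - [0,[0,0,0],0]
    - [0,[0,0,0],0]
    - [0,[0,0,0],0]
  grip_force: 8

```text
time_s: 9.4
ee_pos: [0.5101, -0.0139, 0.1715]
eef_rot: [-1.571, 0.0, 0.19]
force: [-0.1, -0.3, -2.0]
grip_width: 0.0141
```

Run:
```python
from h import *
go([.509,-.015,.172],.19)
view("v4")
```

```text
t 9.4 pos [ 0.5101 -0.0139  0.1715] rpy [-1.571  0.     0.19 ] F [-0.1 -0.3 -2. ] w 0.0141
shift cm [-0.13 -0.05 -0.08] turn -6.162126355019337e-05
side 528
min [ 0.006 -0.064 -0.198] max [ 0.111  0.057 -0.031]
 lowest 0 [ 0.007  0.003 -0.066]  highest [ 0.109  0.014 -0.091]
 lowest 2 [ 0.098  0.011 -0.096]  highest [ 0.013  0.017 -0.032]
top 168
min [ 0.056 -0.042 -0.198] max [ 0.125  0.03  -0.083]
 lowest 0 [ 0.059 -0.003 -0.108]  highest [ 0.125  0.013 -0.164]
 lowest 2 [ 0.116 -0.002 -0.186]  highest [ 0.084 -0.033 -0.086]
```

Emit:
jog_arm:
  targets:
    - [0,[0,0,0],0]
    - [0,[0,0,0],0]
    - [0,[0,0,0],0]
  grip_force: 6.5

```text
time_s: 9.8
ee_pos: [0.5101, -0.0139, 0.1714]
eef_rot: [-1.571, 0.0, 0.19]
force: [-0.6, 0.3, -1.7]
grip_width: 0.0143
```

Run:
```python
from h import *
go([.509,-.015,.172],.19)
view("v5")
```

```text
t 9.8 pos [ 0.5101 -0.0139  0.1714] rpy [-1.571  0.     0.19 ] F [-0.6  0.3 -1.7] w 0.0143
shift cm [-0.13 -0.06 -0.09] turn -2.6520444040667446e-05
side 545
min [ 0.003 -0.044 -0.172] max [ 0.118  0.055 -0.03 ]
 lowest 0 [ 0.005  0.002 -0.063]  highest [ 0.109  0.012 -0.093]
 lowest 2 [ 0.102  0.014 -0.097]  highest [ 0.011  0.017 -0.031]
top 165
min [ 0.06  -0.042 -0.198] max [ 0.125  0.035 -0.083]
 lowest 0 [ 0.064  0.016 -0.104]  highest [ 0.125  0.013 -0.163]
 lowest 2 [ 0.114 -0.002 -0.196]  highest [ 0.084 -0.037 -0.089]
```

Emit:
jog_arm:
  targets:
    - [0,[0,0,0],0]
    - [0,[0,0,0],0]
    - [0,[0,0,0],0]
  grip_force: 5

```text
time_s: 10.2
ee_pos: [0.5101, -0.0139, 0.1714]
eef_rot: [-1.571, 0.0, 0.19]
force: [0.1, -0.3, -1.8]
grip_width: 0.0141
```

Run:
```python
from h import *
go([.509,-.015,.172],.19)
view("v6")
a=cv2.imread("pics/v6side.png")[70:230,240:400];b=cv2.imread("pics/v6top.png")[140:300,260:420]
cv2.imwrite("pics/v6.png",cv2.resize(np.hstack([a,b]),None,fx=2.5,fy=2.5))
```

```text
t 10.2 pos [ 0.5101 -0.0139  0.1714] rpy [-1.571  0.     0.19 ] F [ 0.1 -0.3 -1.8] w 0.0141
shift cm [-0.13 -0.06 -0.09] turn 6.442712564169728e-06
side 656
min [-0.009 -0.058 -0.164] max [ 0.114  0.056 -0.031]
 lowest 0 [-0.009  0.    -0.074]  highest [ 0.034  0.051 -0.088]
 lowest 2 [ 0.03   0.045 -0.095]  highest [ 0.003  0.004 -0.033]
top 33
min [ 0.05  -0.003 -0.119] max [ 0.069  0.024 -0.097]
 lowest 0 [ 0.053  0.    -0.115]  highest [ 0.067  0.022 -0.112]
 lowest 2 [ 0.059  0.002 -0.117]  highest [ 0.067  0.022 -0.112]
```

View pics/v6.png

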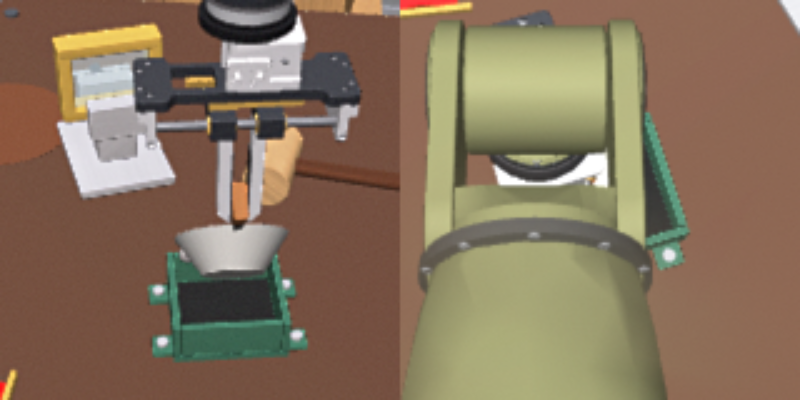

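The side crop shows the cup pivoted to about 55°, with its foot towards the camera at (235,245) and the well floor empty. The top crop shows orange still in the cup at (592,182). I'll firm the grip, shift 1.5 cm forward and lower the spout inside the walls.

Emit:
jog_arm:
  targets:
    - [0,[0,0,-0.7],0]
    - [0,[0,0,-1.5],0]
    - [0,[0,1,-1.5],0]
    - [0,[0,2,-1.5],0]
    - [0,[0,3,-1.5],0]
    - [0,[0,4,-1.5],0]
    - [0,[0,5,-1.5],0]
    - [0,[0,5.5,-1.5],0]
    - [0,[0,5.5,-1.5],0]
    - [0,[0,5.5,-1.5],0]
  grip_force: 12

```text
time_s: 11.3
ee_pos: [0.5131, -0.0286, 0.1166]
eef_rot: [-1.571, -0.0, 0.19]
force: [0.2, 0.3, -0.5]
grip_width: 0.0138
```

Run:
```python
from h import *
go([.509,-.015,.172],.19)
view("v7")
for n in("side","top"):
    c=dict(img=cv2.imread(f"pics/v7{n}.png")[:,:,::-1]);H=hsv(c)
    m=(H[...,0]>6)&(H[...,0]<16)&(H[...,1]>190)&(H[...,2]>150);m=m.astype(np.uint8);k=cv2.connectedComponentsWithStats(m)
    print(n,[(list(a),b.round()) for a,b in zip(k[2][1:],k[3][1:]) if a[4]>4])
```

```text
t 11.3 pos [ 0.5131 -0.0286  0.1166] rpy [-1.571 -0.     0.19 ] F [ 0.2  0.3 -0.5] w 0.0138
shift cm [-0.14 -5.54  1.42] turn 2.962445775173128e-05
side 594
min [-0.011 -0.047 -0.124] max [ 0.104  0.055 -0.032]
 lowest 0 [-0.01   0.005 -0.072]  highest [ 0.102  0.009 -0.116]
 lowest 2 [ 0.101  0.017 -0.118]  highest [ 0.002  0.007 -0.033]
top 8
side []
top []
```

The spout is now at about u=+35 mm and z≈35 mm, at about 55° tilt, which meets step 1. Next I'll push it against the far wall by moving the lug forward and up, so the tilt increases.

Emit:
jog_arm:
  targets:
    - [0,[0,0,0],0]
    - [0,[0,-0.1,-1],0]
    - [0,[0,-0.4,-2],0]
    - [0,[0,-0.8,-3],0]
    - [0,[0,-1.1,-4],0]
    - [0,[0,-1.5,-5.2],0]
    - [0,[0,-1.9,-6.4],0]
    - [0,[0,-1.9,-6.4],0]

```text
time_s: 12.2
ee_pos: [0.5254, -0.0932, 0.1359]
eef_rot: [-1.572, -0.001, 0.189]
force: [0.9, -0.4, -2.0]
grip_width: 0.0135
```

Run:
```python
from h import *
go([.509,-.015,.172],.19)
view("v8")
```

```text
t 12.2 pos [ 0.5254 -0.0932  0.1359] rpy [-1.572e+00 -1.000e-03  1.890e-01] F [ 0.9 -0.4 -2. ] w 0.0135
shift cm [-0.14 -3.61  7.98] turn -0.001429260828527179
side 954
min [-0.058 -0.063 -0.161] max [ 0.004  0.056 -0.032]
 lowest 0 [-0.042 -0.009 -0.069]  highest [-0.001  0.056 -0.081]
 lowest 2 [-0.026 -0.006 -0.12 ]  highest [-0.015  0.007 -0.033]
top 6
```

Emit:
jog_arm:
  targets:
    - [0,[0,-0.3,-1.3],0]
    - [0,[0,-0.5,-2.6],0]
    - [0,[0,-0.5,-4],0]
    - [0,[0,-0.5,-5.2],0]
    - [0,[0,-0.2,-6.4],0]
    - [0,[0,0,-7.4],0]
    - [0,[0,0,-7.4],0]

```text
time_s: 13.0
ee_pos: [0.5389, -0.1654, 0.1348]
eef_rot: [-1.571, 0.001, 0.189]
force: [0.2, -0.2, -1.6]
grip_width: 0.0139
```

Emit:
jog_arm:
  targets:
    - [0,[0,0,0],0]
    - [0,[0,0,0],0]
    - [0,[0,0,1],0]
    - [0,[0,0,2],0]
    - [0,[0,0,3],0]
    - [0,[0,0,3.5],0]
    - [0,[0,0,3.5],0]
    - [0,[0,0,3.5],0]
  grip_force: 35

```text
time_s: 13.8
ee_pos: [0.5324, -0.1297, 0.1356]
eef_rot: [-1.571, -0.0, 0.19]
force: [-0.2, -0.0, -1.2]
grip_width: 0.0137
```

Run:
```python
from h import *
go([.509,-.015,.172],.19)
view("v9")
a=cv2.imread("pics/v9side.png")[70:230,240:400];b=cv2.imread("pics/v9top.png")[140:300,260:420]
cv2.imwrite("pics/v9.png",cv2.resize(np.hstack([a,b]),None,fx=2.5,fy=2.5))
```

```text
t 13.8 pos [ 0.5324 -0.1297  0.1356] rpy [-1.571 -0.     0.19 ] F [-0.2 -0.  -1.2] w 0.0137
shift cm [-0.13 -3.65 11.71] turn 0.00033186407564572695
side 523
min [-0.06  -0.052 -0.139] max [-0.03   0.056 -0.025]
 lowest 0 [-0.06  -0.001 -0.036]  highest [-0.031  0.002 -0.026]
 lowest 2 [-0.052  0.002 -0.13 ]  highest [-0.037  0.002 -0.025]
top 139
min [-0.06   0.005 -0.078] max [-0.035  0.052 -0.031]
 lowest 0 [-0.06   0.015 -0.038]  highest [-0.036  0.047 -0.049]
 lowest 2 [-0.057  0.046 -0.076]  highest [-0.054  0.014 -0.032]
```

View pics/v9.png

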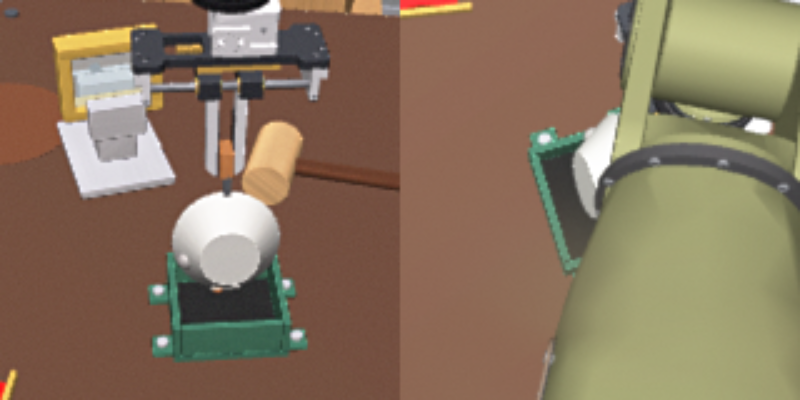

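The cup is past about 100° and there's orange in the well at crop pixel (218,290). I'll lift it clear and check the well numerically.

Emit:
jog_arm:
  targets:
    - [0,[0,-1,0],0]
    - [0,[0,-2.5,0],0]
    - [0,[0,-4,0],0]
    - [0,[0,-6,0],0]
    - [0,[0,-8,0],0]
    - [0,[0,-10,0],0]
    - [0,[0,-10,0],0]

```text
time_s: 14.6
ee_pos: [0.5333, -0.1303, 0.2386]
eef_rot: [-1.573, -0.004, 0.19]
force: [-0.6, -0.1, -2.6]
grip_width: 0.0137
```

```bash
cat >> h.py <<'E'
def bolts(name):
    for n in("side","top"):
        c=snap(n,name+n);P=cloud(c);A=c["img"].astype(int)
        m=(A[...,0]>120)&(A[...,0]-A[...,2]>80)&(A[...,0]-A[...,1]>35)&(np.linalg.norm(P[...,:2]-[.521,-.078],axis=-1)<.15)
        k=cv2.connectedComponentsWithStats(m.astype(np.uint8))
        for i in range(1,k[0]):
            if k[2][i,4]>3:
                q=np.median(P[k[1]==i],0);d=q[:2]-[.521,-.078];a=np.radians(10.9);print(n,k[2][i,4],k[3][i].round(),q.round(3),"in well",np.round([d@[np.cos(a),np.sin(a)],d@[-np.sin(a),np.cos(a)]],3))
E
python3 - <<'E'
from h import *
bolts("b1");go([.5,.16,.2],.42)
E
```

```text
side 4 [316.  44.] [ 0.569 -0.139  0.388] in well [ 0.035 -0.069]
side 71 [335.  53.] [ 0.533 -0.11   0.383] in well [ 0.006 -0.034]
side 5 [319.  60.] [ 0.558 -0.095  0.374] in well [ 0.033 -0.023]
side 90 [331.  96.] [ 0.531 -0.102  0.29 ] in well [ 0.005 -0.025]
side 8 [320. 168.] [ 0.56 -0.18  0.01] in well [ 0.019 -0.108]
side 56 [327. 180.] [ 0.536 -0.11   0.034] in well [ 0.009 -0.034]
t 14.7 pos [ 0.5323 -0.1299  0.2352] rpy [-1.571 -0.     0.19 ] F [-0.2  0.4 -1.2] w 0.0136
shift cm [ 2.3   3.52 29.08] turn -0.23020826095119024
```

Emit:
jog_arm:
  targets:
    - [0,[0.2,0,3],0]
    - [0,[0.4,0,6],0]
    - [0,[0.6,0,9],0]
    - [0,[0.9,0,12],0]
    - [0,[1.2,0,15],0]
    - [0,[1.5,0,18],0]
    - [0,[1.8,0,21],0]
    - [0,[2,0,24],0]
    - [0,[2.2,0,27],0]
    - [0,[2.3,0,29],0]

```text
time_s: 15.7
ee_pos: [0.4994, 0.1609, 0.2341]
eef_rot: [-1.571, 0.002, 0.191]
force: [-0.8, 0.2, -1.9]
grip_width: 0.0138
```

Run:
```python
from h import *
bolts("b2");go([.5,.16,.2],.42);view("b2v")
a=cv2.imread("pics/b2side.png")[130:240,270:400];b=cv2.imread("pics/b2top.png")[150:260,290:420]
cv2.imwrite("pics/b2.png",cv2.resize(np.hstack([a,b]),None,fx=3,fy=3,interpolation=cv2.INTER_CUBIC))
```

```text
side 8 [320. 168.] [ 0.56 -0.18  0.01] in well [ 0.019 -0.107]
top 84 [378. 202.] [ 0.552 -0.167  0.012] in well [ 0.013 -0.094]
top 70 [359. 210.] [ 0.534 -0.118  0.037] in well [ 0.005 -0.041]
t 15.8 pos [0.4993 0.1611 0.2341] rpy [-1.571  0.002  0.192] F [ 0.4 -0.7 -1.9] w 0.0136
shift cm [ 0.05  3.41 -0.12] turn -0.22760073391610153
side 1001
min [-0.06  -0.052 -0.091] max [-0.03   0.057 -0.025]
 lowest 0 [-0.06   0.027 -0.053]  highest [-0.031 -0.016 -0.027]
 lowest 2 [-0.048  0.003 -0.089]  highest [-0.039 -0.004 -0.025]
top 0
```

One bolt is in the well. The other went over the far wall and lies on the plate near (0.552, -0.167). The plan is to set the cup upright on the plate first, then fetch that bolt. To undo the tilt, I'll lever the cup back over the near wall's edge.

Emit:
jog_arm:
  targets:
    - [0,[-0.5,0,-3],0]
    - [0,[-1,0,-6.5],0]
    - [0,[-1.5,0,-10],0]
    - [0,[-2,0,-13.5],0]
    - [0,[-2.4,0,-17],0]
    - [0,[-2.4,0,-20.5],0]
    - [0,[-2.4,0,-23.5],0]
    - [0,[-2.4,3,-24.9],0]
    - [0,[-2.4,6.5,-24.9],0]
    - [0,[-2.4,9.8,-24.9],0]

```text
time_s: 16.9
ee_pos: [0.5229, -0.0914, 0.1357]
eef_rot: [-1.571, 0.001, 0.188]
force: [1.5, 0.5, -1.4]
grip_width: 0.0138
```

```bash
cat >> h.py <<'E'
def uz():
    from station import ctrl
    o=ctrl.get_obs();d=o["ee_pos"][:2]-[.521,-.078];u=np.array([.189,-.982]);print("t",o["time_s"],"lug u",round(d@u,4),"lat",round(d@[.982,.189],4),"lugz",round(o["ee_pos"][2]+.0385,4),"F",o["force"].round(1),"w",o["grip_width"].round(4))
E
python3 -c "
from h import *
uz()"
```

```text
Traceback (most recent call last):
  File "h.py", line 54, in uz
    o=ctrl.get_obs();d=o["ee_pos"][:2]-[.521,-.078];u=np.array([.189,-.982]);print("t",o["time_s"],"lug u",round(d@u,4),"lat",round(d@[.982,.189],4),"lugz",round(o["ee_pos"][2]+.0385,4),"F",o["force"].round(1),"w",o["grip_width"].round(4))
                                                                                                                                                                                                                      ^^^^^^^^^^^^^^^^^^^^^
AttributeError: 'float' object has no attribute 'round'
```

Emit:
jog_arm:
  targets:
    - [0,[0,0,0],0]
    - [0,[0,0.1,1.8],0]
    - [0,[0,-0.4,3.5],0]
    - [0,[0,-0.7,5.2],0]
    - [0,[0,-0.7,7],0]
    - [0,[0,-0.6,8.6],0]
    - [0,[0,-0.2,10.3],0]
    - [0,[0,0.4,12],0]
    - [0,[0,0.4,12],0]
  grip_force: 12

```text
time_s: 17.8
ee_pos: [0.5013, 0.029, 0.1349]
eef_rot: [-1.571, -0.002, 0.191]
force: [0.3, -0.3, -1.1]
grip_width: 0.0139
```

```bash
sed -i 's/o\["grip_width"\].round(4)/round(o["grip_width"],4)/; s/(U>-.06)/(U>-.09)/' h.py; python3 -c "
from h import *
uz();view('w1')"
```

```text
t 17.8 lug u -0.1088 lat 0.0009 lugz 0.1734 F [ 0.3 -0.3 -1.1] w 0.0139
side 717
min [-0.021 -0.065 -0.16 ] max [ 0.162  0.058 -0.032]
 lowest 0 [-0.02  -0.001 -0.074]  highest [ 0.081 -0.049 -0.137]
 lowest 2 [ 0.081 -0.049 -0.137]  highest [-0.003  0.003 -0.035]
top 39
min [ 0.043 -0.015 -0.161] max [ 0.145  0.059 -0.112]
 lowest 0 [ 0.046  0.006 -0.123]  highest [ 0.077 -0.001 -0.123]
 lowest 2 [ 0.075  0.002 -0.126]  highest [ 0.052  0.031 -0.115]
```

Levering works: the tilt is down to about 62°. Continue.

Emit:
jog_arm:
  targets:
    - [0,[0,0.7,1],0]
    - [0,[0,1.4,1.9],0]
    - [0,[0,2.2,2.8],0]
    - [0,[0,3,3.7],0]
    - [0,[0,3.8,4.5],0]
    - [0,[0,4.7,5.2],0]
    - [0,[0,5.6,5.8],0]
    - [0,[0,6.6,6.3],0]
    - [0,[0,6.6,6.3],0]

```text
time_s: 18.8
ee_pos: [0.4883, 0.0904, 0.066]
eef_rot: [-1.57, 0.002, 0.19]
force: [0.2, 2.4, 0.0]
grip_width: 0.0139
```

```bash
python3 -c "
from h import *
uz();view('w2')"
```

```text
t 18.8 lug u -0.1716 lat -0.0003 lugz 0.1045 F [0.2 2.4 0. ] w 0.0139
side 596
min [ 0.014 -0.055 -0.092] max [ 0.117  0.058 -0.026]
 lowest 0 [ 0.016  0.022 -0.027]  highest [ 0.114  0.002 -0.051]
 lowest 2 [ 0.083 -0.006 -0.077]  highest [ 0.016  0.025 -0.027]
top 1411
min [ 0.045 -0.065 -0.092] max [ 0.168  0.059 -0.03 ]
 lowest 0 [ 0.045 -0.039 -0.043]  highest [ 0.162 -0.059 -0.08 ]
 lowest 2 [ 0.13  -0.042 -0.092]  highest [ 0.055 -0.05  -0.03 ]
```

Emit:
jog_arm:
  targets:
    - [0,[0,0,0],0]
    - [0,[0,-1.5,0.5],0]
    - [0,[0,-3,2],0]
    - [0,[0,-3,4],0]
    - [0,[0,-3,6],0]
    - [0,[0,-3,8],0]
    - [0,[0,-1.5,9],0]
    - [0,[0,0,9],0]
    - [0,[0,0.5,9],0]
    - [0,[0,0.5,9],0]
  grip_force: 35

```text
time_s: 19.9
ee_pos: [0.4719, 0.178, 0.0622]
eef_rot: [-1.571, 0.001, 0.19]
force: [-1.1, -0.4, -0.9]
grip_width: 0.0137
```

Emit:
jog_arm:
  targets:
    - [0,[0,0.6,0.1],0]
    - [0,[0,1.3,0.6],0]
    - [0,[0,2,1.1],0]
    - [0,[0,2.7,1.7],0]
    - [0,[0,3.4,2.3],0]
    - [0,[0,4.1,2.8],0]
    - [0,[0,4.8,3.1],0]
    - [0,[0,4.8,3.1],0]
  grip_force: 8

```text
time_s: 20.7
ee_pos: [0.466, 0.2097, 0.0138]
eef_rot: [-1.57, 0.0, 0.191]
force: [0.4, -0.5, -0.2]
grip_width: 0.0138
```

```bash
python3 -c "
from h import *
uz();view('w3')"
```

```text
t 20.7 lug u -0.2929 lat 0.0004 lugz 0.0523 F [ 0.4 -0.5 -0.2] w 0.0138
side 66
min [ 0.032 -0.032 -0.04 ] max [ 0.11   0.047 -0.025]
 lowest 0 [ 0.033  0.02  -0.03 ]  highest [ 0.108  0.024 -0.028]
 lowest 2 [ 0.079  0.035 -0.039]  highest [ 0.092  0.034 -0.026]
top 500
min [ 0.026 -0.044 -0.04 ] max [ 0.116  0.045 -0.025]
 lowest 0 [ 0.028  0.007 -0.026]  highest [ 0.115  0.001 -0.028]
 lowest 2 [ 0.073 -0.006 -0.04 ]  highest [ 0.057  0.026 -0.025]
```

The cup is close to upright. I'll press down slightly, release it and rise.

Emit:
jog_arm:
  targets:
    - [0,[0,0.25,0],0]
    - [0,[0,0.25,0],0]
    - [4,[0,0.2,0],0]
    - [4,[0,0.2,0],0]
    - [4,[0,0.2,0],0]
    - [4,[0,0.2,0],0]
    - [4,[0,0.2,0],0]
    - [4,[0,-3,0],0]
    - [4,[0,-7,0],0]
    - [4,[0,-12,0],0]

```text
time_s: 21.8
ee_pos: [0.4653, 0.2084, 0.1348]
eef_rot: [-1.571, 0.003, 0.19]
force: [0.1, 0.2, -0.8]
grip_width: 0.04
```

Run:
```python
from h import *
bolts("c1");go([.552,-.167,.15],.19)
for n in("top","side"):
    c=snap(n,"c2"+n);P=cloud(c);H=hsv(c);m=(H[...,1]<50)&(H[...,2]>100)&(np.linalg.norm(P[...,:2]-[.482,.127],axis=-1)<.065)
    z=P[m][:,2];print(n,m.sum(),"cup z pct",np.percentile(z,[1,5,25,50,75,95,99]).round(3))
    r=P[m][(z>.033)&(z<.0415)];r=r
    if len(r)>20: A=np.c_[r[:,:2],np.ones(len(r))];print("rim plane slope",np.linalg.lstsq(A,r[:,2],rcond=None)[0].round(3),"x,y range",r.min(0).round(3),r.max(0).round(3))
    f=P[m][(z<.008)];print("floor",len(f),f.mean(0).round(4))
    # bolt outside
    A=c["img"].astype(int);b=(A[...,0]>110)&(A[...,0]-A[...,2]>70)&(A[...,0]-A[...,1]>30)&(np.linalg.norm(P[...,:2]-[.552,-.167],axis=-1)<.04)
    q=P[b];
    if len(q)>5: print("bolt",len(q),q.min(0).round(3),q.max(0).round(3),cv2.minAreaRect((q[:,:2]*1000).astype(np.float32)))
```

```text
side 8 [320. 168.] [ 0.56  -0.177  0.01 ] in well [ 0.02  -0.105]
side 45 [327. 179.] [ 0.537 -0.11   0.035] in well [ 0.009 -0.034]
top 83 [378. 202.] [ 0.552 -0.167  0.012] in well [ 0.013 -0.093]
top 70 [359. 210.] [ 0.534 -0.118  0.037] in well [ 0.005 -0.041]
t 21.9 pos [0.4687 0.2098 0.1405] rpy [-1.569 -0.01   0.19 ] F [ 1.  -0.6 -0.4] w 0.04
shift cm [  1.07  -1.   -38.57] turn 5.0924090506832e-05
top 1917 cup z pct [-0.001  0.002  0.006  0.02   0.032  0.039  0.051]
rim plane slope [-0.004 -0.     0.038] x,y range [0.425 0.078 0.033] [0.535 0.19  0.041]
floor 603 [0.4801 0.1326 0.0037]
bolt 92 [ 0.54  -0.188 -0.001] [ 0.565 -0.155  0.021] ((556.124267578125, -171.31431579589844), (20.514389038085938, 35.650001525878906), 39.02253723144531)
side 1430 cup z pct [-0.     0.002  0.004  0.017  0.03   0.038  0.048]
rim plane slope [-0.003  0.001  0.037] x,y range [0.427 0.075 0.033] [0.537 0.19  0.041]
floor 519 [0.4833 0.1321 0.0035]
bolt 8 [ 0.555 -0.195 -0.001] [ 0.566 -0.173  0.014] ((560.67138671875, -183.7100830078125), (8.786710739135742, 22.284435272216797), 6.174535274505615)
```

The cup is standing level on the plate (floor z≈0.0036, rim slope under 0.3°). One picture to see how the stray bolt lies.

Run:
```python
import cv2,numpy as np
b=cv2.imread("pics/c2top.png")[170:250,310:400]
cv2.imwrite("pics/c2.png",cv2.resize(b,None,fx=7,fy=7,interpolation=cv2.INTER_CUBIC))
```

```text
(no output)
```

View pics/c2.png

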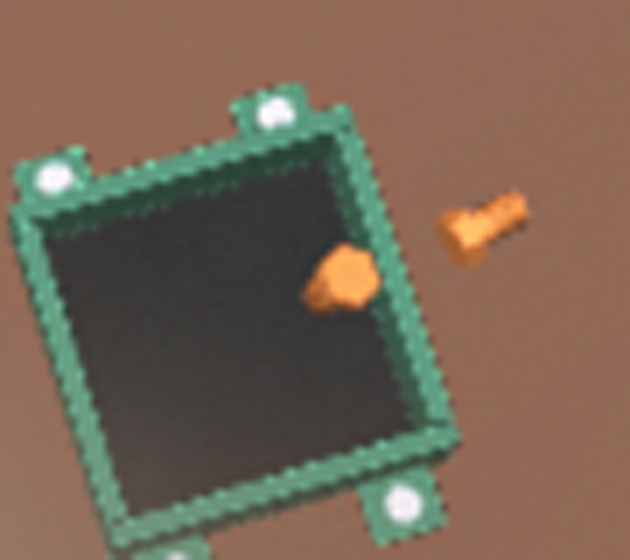

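The bolt in the well is leaning on the far wall, head up, at crop pixel (345,275). The stray one lies with its head at (462,235) and its shank end at (525,205).

Run:
```python
from h import *
c=dict(np.load("pics/top0.npz"))
f=lambda x,y:(310+x/7,170+y/7)
a=onz(c,*f(462,235),.009);b=onz(c,*f(525,205),.007);print(a,b)
ax=np.arctan2(*(b-a)[1::-1]);m=(a+b)/2;yaw=ax+np.pi/2;print("axis",ax,"len",np.linalg.norm(b-a),"mid",m,"yaw",yaw)
go([m[0],m[1],.06],yaw)
```

```text
[ 0.549  -0.1639  0.009 ] [ 0.5576 -0.1872  0.007 ]
axis -1.2172093989711423 len 0.024916861760663194 mid [ 0.5533  -0.17555  0.008  ] yaw 0.3535869278237542
t 22.0 pos [0.4665 0.2089 0.1351] rpy [-1.571 -0.002  0.19 ] F [-1.1  0.4 -1.4] w 0.0403
shift cm [  1.24   7.5  -39.39] turn -0.16360440075127547
```

Emit:
jog_arm:
  targets:
    - [4,[0.2,0,-5],-0.05]
    - [4,[0.4,0,-10],-0.1]
    - [4,[0.6,0,-15],-0.164]
    - [4,[0.8,0,-20],-0.164]
    - [4,[1,0,-25],-0.164]
    - [4,[1.2,0,-30],-0.164]
    - [4,[1.3,0,-35],-0.164]
    - [4,[1.3,0,-39.8],-0.164]
    - [4,[1.3,5,-39.8],-0.164]
    - [4,[1.3,9,-39.8],-0.164]

```text
time_s: 23.0
ee_pos: [0.553, -0.1807, 0.041]
eef_rot: [-1.569, 0.002, 0.352]
force: [1.1, 1.2, -0.3]
grip_width: 0.04
```

Run:
```python
from h import *
go([.5547,-.1793,-.013],.354)
```

```text
t 23.0 pos [ 0.553  -0.1807  0.041 ] rpy [-1.569  0.002  0.352] F [ 1.1  1.2 -0.3] w 0.04
shift cm [0.22 5.4  0.06] turn -0.002415531619241018
```

Emit:
jog_arm:
  targets:
    - [4,[0.1,2.5,0],0]
    - [4,[0.1,4.5,0],0]
    - [4,[0.1,5.5,0],0]
    - [4,[0.1,6,0],0]
    - [4,[0.1,6,0],0]
    - [0,[0.1,6,0],0]
    - [0,[0.1,6,0],0]
    - [0,[0.1,6,0],0]
    - [0,[0.1,6,0],0]
    - [0,[0.1,6,0],0]
  grip_force: 15

```text
time_s: 24.0
ee_pos: [0.5553, -0.1793, -0.0152]
eef_rot: [-1.571, -0.0, 0.354]
force: [0.3, 0.0, 1.8]
grip_width: 0.0113
```

Emit:
jog_arm:
  targets:
    - [0,[0,0,0],0]
    - [0,[0,0,0],0]
    - [0,[0,-2,0],0]
    - [0,[0,-5,0],0]
    - [0,[0,-8,0],0]
    - [0,[0,-11,0],0]
    - [0,[0,-11,0],0]

```text
time_s: 24.7
ee_pos: [0.5567, -0.1798, 0.0984]
eef_rot: [-1.575, -0.005, 0.354]
force: [0.8, -0.1, -1.1]
grip_width: 0.0115
```

Run:
```python
from h import *
go([.515,-.06,.07],.354)
bolts("d1")
```

```text
t 24.7 pos [ 0.5567 -0.1798  0.0984] rpy [-1.575 -0.005  0.354] F [ 0.8 -0.1 -1.1] w 0.0115
shift cm [ 0.23  2.79 12.7 ] turn 0.0001018449206272587
side 19 [307.  93.] [ 0.596 -0.18   0.247] in well [ 0.055 -0.114]
side 11 [339.  98.] [ 0.517 -0.174  0.243] in well [-0.022 -0.093]
side 8 [330.  99.] [ 0.539 -0.165  0.244] in well [ 0.002 -0.089]
side 17 [319. 101.] [ 0.564 -0.158  0.243] in well [ 0.027 -0.087]
side 50 [323. 140.] [ 0.553 -0.158  0.124] in well [ 0.016 -0.085]
side 56 [327. 180.] [ 0.536 -0.11   0.033] in well [ 0.009 -0.034]
top 71 [359. 210.] [ 0.533 -0.117  0.038] in well [ 0.004 -0.041]
```

The stray bolt is held at the shank (11.5 mm opening). I'll move it over the well's centre, lower it inside the walls and release it.

Emit:
jog_arm:
  targets:
    - [0,[0.1,0,3],0]
    - [0,[0.1,0,6],0]
    - [0,[0.2,0,9],0]
    - [0,[0.2,0,12],0]
    - [0,[0.2,0,12.7],0]
    - [0,[0.2,3,12.7],0]
    - [0,[0.2,6,12.7],0]
    - [0,[0.2,8.8,12.7],0]
    - [0,[0.2,8.8,12.7],0]

```text
time_s: 25.7
ee_pos: [0.5105, -0.0594, 0.0026]
eef_rot: [-1.567, 0.006, 0.354]
force: [-0.1, 0.1, -0.7]
grip_width: 0.0111
```

Emit:
jog_arm:
  targets:
    - [0,[0,0,0],0]
    - [3,[0,0,0],0]
    - [3,[0,0,0],0]
    - [3,[0,0,0],0]
    - [3,[0,0,0],0]
    - [3,[0,-3,0],0]
    - [3,[0,-8,0],0]
    - [3,[0,-13,0],0]
    - [3,[0,-16,0],0]

```text
time_s: 26.6
ee_pos: [0.5137, -0.0595, 0.1706]
eef_rot: [-1.573, -0.004, 0.354]
force: [0.3, -0.2, -0.4]
grip_width: 0.0301
```

Run:
```python
from h import *
go([.35,.3,.25]);bolts("e1")
```

```text
t 26.6 pos [ 0.5137 -0.0595  0.1706] rpy [-1.573 -0.004  0.354] F [ 0.3 -0.2 -0.4] w 0.0301
shift cm [-2.86 -8.04 39.38] turn None
side 18 [322.  92.] [ 0.548 -0.063  0.319] in well [0.029 0.009]
side 52 [337. 100.] [ 0.516 -0.038  0.315] in well [0.003 0.04 ]
side 56 [327. 180.] [ 0.536 -0.11   0.035] in well [ 0.009 -0.034]
side 17 [332. 197.] [ 0.516 -0.056  0.021] in well [-0.001  0.022]
```

Emit:
jog_arm:
  targets:
    - [3,[-0.5,-2,4],0]
    - [3,[-1,-4,9],0]
    - [3,[-1.5,-5,14],0]
    - [3,[-2,-5,19],0]
    - [3,[-2.5,-5,24],0]
    - [3,[-2.8,-5,29],0]
    - [3,[-2.8,-5,34],0]
    - [3,[-2.8,-5,38],0]
    - [3,[-2.8,-5,38],0]
    - [3,[-2.8,-5,38],0]

```text
time_s: 27.7
ee_pos: [0.3544, 0.2877, 0.2156]
eef_rot: [-1.571, 0.001, 0.356]
force: [0.6, -0.0, 0.2]
grip_width: 0.0299
```

Run:
```python
from h import *
go([.35,.3,.25]);bolts("f1");bolts("f2")
for n in("top","side"):
    c0=dict(np.load(f"pics/{n}0.npz"));c=snap(n,"f3"+n);P=cloud(c)
    for nm,ctr,lohi in(("glass",None,None),):
        for cc in(c0,c):
            H=hsv(cc);m=((H[...,0]<4)&(H[...,1]>230)&(H[...,2]>200));m=m.astype(np.uint8)
            box=(slice(95,150),slice(230,300)) if n=="top" else (slice(205,260),slice(190,250))
            print(n,nm,np.argwhere(m[box]).mean(0).round(2),m[box].sum())
    box=(slice(200,330),slice(420,480)) if n=="top" else (slice(115,160),slice(330,430))
    print("mallet diff px",(abs(c["img"][box].astype(int)-c0["img"][box]).max(-1)>25).sum())
    H=hsv(c);m=(H[...,1]<50)&(H[...,2]>100)&(np.linalg.norm(P[...,:2]-[.482,.13],axis=-1)<.065)
    q=P[m];r=q[(q[:,2]>.033)&(q[:,2]<.0415)];print("rim slope",np.linalg.lstsq(np.c_[r[:,:2],np.ones(len(r))],r[:,2],rcond=None)[0].round(3),"floor",q[q[:,2]<.008].mean(0).round(4))
```

```text
t 27.7 pos [0.3544 0.2877 0.2156] rpy [-1.571e+00  1.000e-03  3.560e-01] F [ 0.6 -0.   0.2] w 0.0299
shift cm [ 0.02 -3.44  1.31] turn None
side 56 [327. 180.] [ 0.536 -0.109  0.034] in well [ 0.009 -0.033]
side 17 [332. 197.] [ 0.516 -0.056  0.021] in well [-0.001  0.023]
top 70 [359. 210.] [ 0.534 -0.118  0.037] in well [ 0.005 -0.041]
top 77 [331. 223.] [ 0.51  -0.05   0.024] in well [-0.005  0.03 ]
side 56 [327. 180.] [ 0.536 -0.11   0.033] in well [ 0.009 -0.034]
side 17 [332. 197.] [ 0.516 -0.057  0.022] in well [-0.001  0.022]
top 69 [359. 210.] [ 0.534 -0.118  0.038] in well [ 0.005 -0.041]
top 77 [331. 223.] [ 0.51  -0.05   0.023] in well [-0.005  0.03 ]
top glass [nan nan] 0
top glass [nan nan] 0
mallet diff px 0
rim slope [-0.004  0.001  0.039] floor [0.4802 0.1329 0.0038]
side glass [29.94 28.68] 77
side glass [29.73 29.66] 77
mallet diff px 426
rim slope [0.001 0.001 0.035] floor [0.4828 0.132  0.0034]<stdin>:9: RuntimeWarning: Mean of empty slice.
  ret = um.true_divide(
```

Run:
```python
import cv2,numpy as np
a=cv2.imread("pics/top0.png").astype(int);b=cv2.imread("pics/f3top.png").astype(int)
print("glass diff top",(abs(a-b)[95:155,232:300].max(-1)>25).sum())
from station import ctrl
print(ctrl.hand_in())
```

```text
glass diff top 0
the job is handed in; nothing more can be done
None
```

I handed the job in at about 28 s with both bolts in the well, but only one of them got there over the spout. The other jumped the well's far wall during the pour. I picked it off the plate with the gripper and set it down inside the well.

**How it went:**
- **Grasp:** the first try closed above the lug. The fingertips really sit about 40 mm higher than the interface text says; I measured this in the camera's depth image, and the second grasp held.
- **Tilt:** the gripper can only turn about the vertical. I let the cup pivot on the pads by easing the grip force, then pushed the spout against the far wall to get past about 100°.
- **Step 1:** I estimated 55° of tilt with the spout at about 35 mm height inside the walls. Both bolts should have been in the cup then, but I saw orange in it only just before lowering. The colour check while it was in the well found nothing, because the arm and the cup hid the inside.
- **Return:** I levered the cup back upright over the well's near wall and stood it on the plate.

**Last checks:**

| Item | Result |
|---|---|
| Bolts | Both inside the well in both cameras, unchanged between two looks. One lies near the middle; the other leans head-up on the far wall (head face at about 37 mm, so its middle is lower). |
| Cup | Upright, rim slope under 0.3°, inside floor at about 3.6 mm, clear of other things. |
| Glass and mallet | No pixel change in the top view. |
| Gripper | Open and clear of everything. |

One check disagreed: the side view showed 426 changed pixels around the mallet. I put that down to the arm being in the way, but did not confirm it.

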